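# Swing the bench magnifier over the pendant blank

## Robot

A 6-joint arm with a two-finger parallel gripper is mounted at the origin on the work surface. World frame = base frame: x ahead of the robot, y to its left, z up, the work surface at z = 0. Lengths are in m, angles in rad, forces in N, time in s.
With the tool pointing down it reaches from about 0.35 to 0.975 m from the base axis. Payload 7.1 kg.
Tool frame: the origin (TCP) lies at the very end of the fingers, on their centre line; the grasp point (between the pads) lies 19 mm behind it (bot.hold_point_z is the distance from the TCP to the grasp point, in m); z points along the fingers, y is the line along which they close (so a half turn about z gives the same grasp; the last joint's range is limited). The gripper opens to 88 mm and grips with 3 to 60 N. Pads are 20 mm wide; open, the fingers measure 115 mm over their backs; the gripper's body (75 mm by 178 mm) begins 61 mm behind the grasp point.
Start: joints at [1.157, 0.423, 1.63, -0, 1.089, -0.019], TCP at [0.24, 0.577, 0.223] pointing down, gripper open.
Joint ranges: [-3, 3], [-0.9, 2.11], [0.09, 2.58], [-1.31, 4.45], [0.11, 2.69], [-2.54, 2.54]. Speed limits (rad/s): [2.39, 2.39, 3.01, 3.14, 3.14, 3.14].

## Interface

Orientations are given as a rotation vector (axis times angle).
In Python, from plant import bot gives the robot as it stands.
- The arm moves only by the shell command python3 -m jog 'ROWS' [FORCE]. ROWS is JSON, a list that holds one entry, the list of rows, each a list of 7 numbers: the turn, a rotation vector about the tool's x, y, z in rad, then the shift along the tool's x, y, z in m, then the opening, from -1 (shut) to 1 (fully open). A call has 1 to 5 rows; each row shifts and turns the commanded pose from where the row before left it, along the tool's axes as they then stand; what a row does not reach is not made up. A row lasts 1/8 s, in which the tool goes at most 62.5 mm and 10.7 degrees, less where a joint would pass 70% of its speed; a pose out of reach is approached as far as the arm can. A call is refused whole if a number of a shift passes 0.0625 or a number of a turn 0.188, either way. A call with a gripper value outside its range is refused whole. The fingers move at their own pace and stop on an object; FORCE is the grip in N (left out, the last holds). Time passes only in rows, so rows that do not move let the fingers close. It gives the time, the measured TCP pose, the force, the opening and the grip force at its end, in the units of the state.
- bot.sense(): the state, without advancing time (a new reading comes with each control period).
- bot.capture(name): name is "scene" or "top"; returns the picture (480x640x3 uint8, red, green, blue); there is no depth.
- bot.calibration(name): a dict with "vfov" (degrees; the focal length in pixels is half the picture's height over the tangent of half this angle, whatever the lens; pixels are square), "cx", "cy" (the principal point, pixels), "world_to_cam" (4x4, takes a point from world to camera coordinates). Camera axes: x right, y down, z forward; pixel columns grow to the right and rows downward; lengths in m; the calibration is good to about 2 mm. A picture is of the moment at which its call begins. calibration takes no time and is no camera call.
- bot.finish_job(): hands the job in; it is judged then, once.
The state is a dict: "time_s": time; "joint_positions": joint angles; "dq": joint speeds; "effort": joint torques, N m; "eef_pos": TCP position; "orientation": TCP orientation; "force": force on the tool from outside, world axes, zero at the start; "wrist_torque": the same for the moment, N m; "opening": opening from 0.0 (shut) to 1.0 (fully open); "grip_force": force on a finger pad.
Only numpy, scipy, OpenCV 4.12 (cv2) and the standard library are available. Lean on these libraries where they do the work, as an engineer would, in place of code of your own. Each camera call takes 0.05 s, during which the arm holds its last target. There are 200 camera calls.

## Task

On this jeweller's bench, swing the magnifier round until its lens is centred over the copper pendant blank held in one of the two green vises, and let go so that it stays there. Leave the lamp arm as it is.

Things in the scene. Friction and masses are not known exactly. Their poses are not given: they have to be found in the camera images.
- magnifier_stand: Fixed stand: dark round foot 130 mm wide, upright steel post 18 mm thick. Origin on the table on the post's axis, which is the hinge axis of the magnifier's level arm (200 to 210 mm high; hub on the post up to 228). The stiff hinge yields to about 3 N sideways at the knob, stays where left, and turns 1.3 rad either way from the stand's -x. The arm starts about midway between the vises.
- lens (a point): Centre of the magnifier's clear lens (100 mm wide, black rim 118 mm), 205 mm above the table, 210 mm out from the hinge axis. On the same line 75 mm farther out stands its black upright round knob: 22 mm thick, top 255 mm above the table, free all round down to the flat tab (22 mm wide, top 209 mm high) that joins it to the rim.
- blank (a point): Centre of the top of the copper pendant blank: a level disc 42 mm wide, 3 mm thick, 119 mm above the table, between four brass pins (127 mm high) on one of two green fixed vises (foot 110 mm, jaws 60 mm wide). It lies 200 to 220 mm from the hinge axis, so the lens can swing over it, well clear of the vise. The other green vise, across the arm, is empty.
- lamp_head (a point): Top of the black bell-shaped lamp shade (90 mm wide, 162 to 222 mm above the table, with a thin stub up to 240 mm) at the end of a like swing arm on a like stand, off to the left or right. It must stay where it is.
There are look-alikes about, which are no part of the job. Leave any pink, purple or red look-alike of the part that bears blank alone.

How it is judged:
At the end, for the whole second after the job is handed in: The lens centre is within 20 mm, seen from above, of the centre of the copper blank and stays there; the lamp head is within 20 mm of where it was (horizontal distance between lens and blank below 0.02 m and distance of lamp_head from where it was at the start of the episode below 0.02 m); the robot touches nothing.
It fails at once if the lamp head is moved by more than 20 mm (distance of lamp_head from where it was at the start of the episode above 0.02 m).
It also fails if it takes over 32 s, if anything falls off the work surface, if the arm or the gripper's body presses on something with over 40 N, if the wrist force passes 120 N, or if a joint passes its speed limit or range.

## Working session

There is one attempt and no reset: what is moved stays moved. The work goes in short steps, Python scripts to look and compute and a shell command to move; the robot and the scene stay as the last step left them, time stands still between calls to the robot, and variables do not carry over. Pictures are saved under pics/ and viewed, at most 10 in all, crops included, and the job is handed in when it is done.

```bash
mkdir -p pics
cat > h.py <<'E'
from plant import bot
import numpy as np, cv2
def snap(n,f):
    im=bot.capture(n); cv2.imwrite('pics/'+f,im[:,:,::-1]); return im
def ray(n,u,v,z):
    c=bot.calibration(n); f=240/np.tan(np.radians(c['vfov'])/2)
    T=np.array(c['world_to_cam']); R,t=T[:3,:3],T[:3,3]
    o=-R.T@t; d=R.T@np.array([(u-c['cx'])/f,(v-c['cy'])/f,1])
    return o+d*(z-o[2])/d[2]
def pix(n,p):
    c=bot.calibration(n); f=240/np.tan(np.radians(c['vfov'])/2)
    q=np.array(c['world_to_cam'])@np.r_[p,1]
    return q[:2]/q[2]*f+[c['cx'],c['cy']]
E
python3 - <<'E'
from h import *
snap('scene','s0.png');snap('top','t0.png')
s=bot.sense();print(s['eef_pos'],s['orientation'],s['opening'],s['time_s'])
for n in('scene','top'): print(n,bot.calibration(n))
E
```

```text
[0.24019387 0.57644106 0.22197732] [-6.16140283e-01 -3.08028465e+00  2.20740742e-03] 1.0006258033693787 0.1
scene {'vfov': 54.42491319042472, 'cx': 319.7459510061924, 'cy': 239.15932626535275, 'world_to_cam': array([[-0.45821324,  0.88878942, -0.00969553,  0.318401  ],
       [ 0.46476069,  0.23027968, -0.85496711, -0.16220657],
       [-0.75765304, -0.39626335, -0.51859158,  1.74384966],
       [ 0.        ,  0.        ,  0.        ,  1.        ]])}
top {'vfov': 49.534465326811116, 'cx': 319.1007154296257, 'cy': 233.4585591182278, 'world_to_cam': array([[-0.00566663, -0.99997306,  0.00466589, -0.01294202],
       [-0.98535557,  0.0047885 , -0.1704449 ,  0.66995649],
       [ 0.17041796, -0.00556341, -0.98535616,  1.38509223],
       [ 0.        ,  0.        ,  0.        ,  1.        ]])}
```

View pics/t0.png

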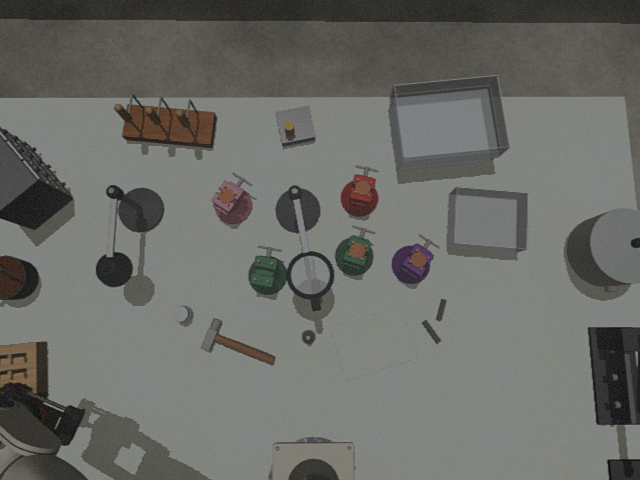

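View pics/s0.png

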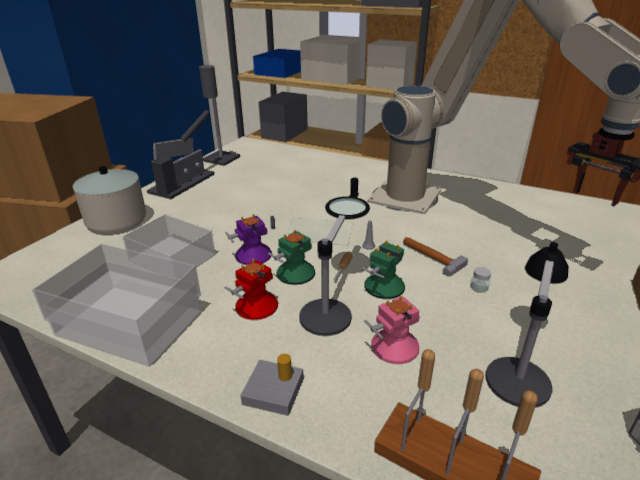

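The top view shows the magnifier hub at about (295,190), its lens at (310,275) and its knob near (316,303). The lamp hub is at (113,190) and its shade at (114,269). Candidates for the vise with the blank:
- Green at (354,252), which seems to hold copper.
- Green at (266,272), which seems empty.
- Pink (232,198), red (361,190) and purple (415,260), all look-alikes to leave alone.

I'll check the choice in a close crop.

Run:
```python
import cv2
im=cv2.imread('pics/t0.png')[170:320,230:390]
cv2.imwrite('pics/c0.png',cv2.resize(im,None,fx=4,fy=4,interpolation=cv2.INTER_CUBIC)[:600])
```

```text
(no output)
```

View pics/c0.png

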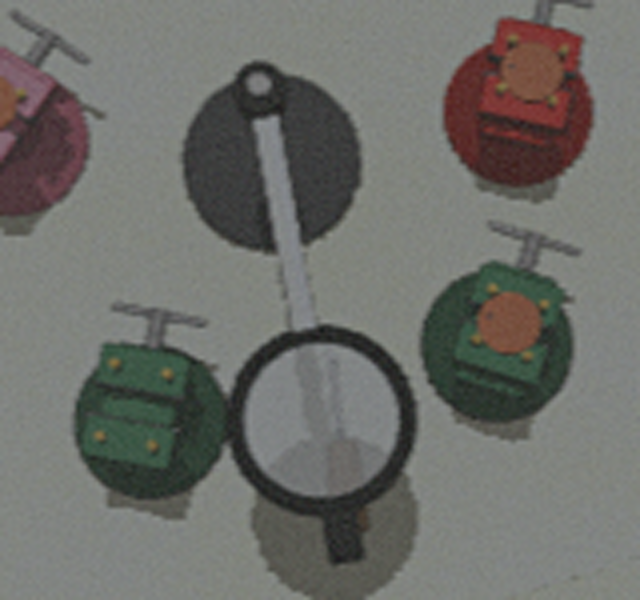

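The crop shows the copper disc on the right-hand green vise at crop (509,323), which is top-view (357,250.6). The left green vise is empty. The lens centre is at (310.6,274.6) and the hub at (294.6,190.3).

Run:
```python
from h import *
hub=ray('top',294.6,190.3,.228);lens=ray('top',310.6,274.6,.205);b=ray('top',357,250.6,.119)
lh=ray('top',114,269,.2)
foot=ray('top',297.5,210.5,.0)
print(hub,lens,b,lh,foot)
h=hub[:2];d=lens[:2]-h;e=b[:2]-h
print(np.linalg.norm(d),np.linalg.norm(e))
a0=np.arctan2(d[1],d[0]);a1=np.arctan2(e[1],e[0]);print(a0,a1,np.degrees((a1-a0+np.pi)%(2*np.pi)-np.pi))
k0=h+.285*np.array([np.cos(a0),np.sin(a0)]);k1=h+.285*np.array([np.cos(a1),np.sin(a1)]);print('knob',k0,k1)
print(pix('top',[*k0,.255]),pix('top',[*k0,.209]),pix('scene',[*k0,.255]),pix('scene',b))
from scipy.spatial.transform import Rotation as R
print(R.from_rotvec(bot.sense()['orientation']).as_matrix().round(3))
```

```text
[0.74912791 0.04453519 0.228     ] [0.54210744 0.00578556 0.205     ] [ 0.61285251 -0.11588932  0.119     ] [0.55890538 0.48973188 0.2       ] [0.74787207 0.04561876 0.        ]
0.21061578606074907 0.21049229754790127
-2.956556011957895 -2.2749811045084978 39.05136561887016
knob [ 0.468993   -0.00789983] [ 0.56461528 -0.17267459]
[316.3106763  303.88459656] [316.3224415  304.58855058] [354.58584093 178.35337045] [295.1589125  237.01538947]
[[-0.923  0.385 -0.001]
 [ 0.385  0.923 -0.001]
 [ 0.    -0.001 -1.   ]]
```

```bash
python3 -m jog '[[[0,0,0.185,0,0,-0.014,1],[0,0,0.185,0,0,-0.014,1],[0,0,0.185,0,0,-0.014,1],[0,0,0.185,0,0,-0.014,1],[0,0,0.185,0,0,-0.014,1]]]'
python3 -m jog '[[[0,0,0.185,0,0,0,1],[0,0,0.185,0,0,0,1],[0,0,0.185,0,0,0,1],[0,0,0.185,0,0,0,1],[0,0,0.185,0,0,0,1]]]'
python3 -m jog '[[[0,0,0.185,0,0,0,1],[0,0,0.185,0,0,0,1],[0,0,0,0,0,0,1]]]'
python3 - <<'E'
from h import *
from scipy.spatial.transform import Rotation as R
s=bot.sense();M=R.from_rotvec(s['orientation']).as_matrix();print(M.round(3),s['joint_positions'],s['eef_pos'])
print(M.T@(np.array([.469,-.008,.29])-s['eef_pos']))
E
```

```text
time_s: 0.72
eef_pos: [0.2403, 0.5766, 0.2926]
orientation: [1.933, 2.476, -0.001]
force: [0.5, -0.2, 0.2]
opening: 0.999
grip_force: 0.0
time_s: 1.35
eef_pos: [0.2402, 0.5766, 0.2922]
orientation: [2.835, 1.353, -0.001]
force: [1.3, -0.1, -0.1]
opening: 1.001
grip_force: 0.0
time_s: 1.72
eef_pos: [0.2403, 0.5767, 0.2923]
orientation: [3.032, 0.82, -0.001]
force: [0.0, -0.8, 0.2]
opening: 1.001
grip_force: 0.0
[[ 0.864  0.504 -0.   ]
 [ 0.504 -0.864 -0.001]
 [-0.001  0.    -1.   ]] [1.15697858e+00 3.54848782e-01 1.56466453e+00 1.79219015e-05
 1.22290249e+00 2.19931002e+00] [0.24026705 0.57669092 0.29225242]
[-0.09727086  0.6202571   0.00260988]
```

```bash
python3 -m jog '[[[0,0,0,-0.008,0.05,0,1],[0,0,0,-0.008,0.052,0,1],[0,0,0,-0.008,0.052,0,1],[0,0,0,-0.008,0.052,0,1],[0,0,0,-0.008,0.052,0,1]]]'
python3 -m jog '[[[0,0,0,-0.008,0.052,0,1],[0,0,0,-0.008,0.052,0,1],[0,0,0,-0.008,0.052,0,1],[0,0,0,-0.008,0.052,0,1],[0,0,0,-0.008,0.052,0,1]]]'
python3 -m jog '[[[0,0,0,-0.008,0.052,0,1],[0,0,0,-0.009,0.05,0,1],[0,0,0,0,0,0,1]]]'
python3 - <<'E'
from h import *
from scipy.spatial.transform import Rotation as R
s=bot.sense();M=R.from_rotvec(s['orientation']).as_matrix();print(s['joint_positions'],s['eef_pos'])
print(M.T@(np.array([.469,-.008,.222])-s['eef_pos']))
a=snap('scene','s1.png');b=snap('top','t1.png')
f=lambda im,x,y,w,k:cv2.resize(im[y:y+w,x:x+w,::-1],None,fx=k,fy=k)
cv2.imwrite('pics/c1.png',np.hstack([f(a,260,90,200,2),f(b,220,160,200,2)]))
E
```

```text
time_s: 2.35
eef_pos: [0.3358, 0.3322, 0.2927]
orientation: [3.031, 0.826, 0.0]
force: [0.3, 0.2, -0.2]
opening: 0.999
grip_force: 0.0
time_s: 2.98
eef_pos: [0.432, 0.0873, 0.2928]
orientation: [-3.031, -0.825, -0.001]
force: [0.1, 1.0, -0.9]
opening: 1.002
grip_force: 0.0
time_s: 3.35
eef_pos: [0.469, -0.0105, 0.2926]
orientation: [3.033, 0.817, 0.0]
force: [0.2, -0.6, 0.6]
opening: 1.002
grip_force: 0.0
[-4.73957909e-02  1.04691212e-01  1.89021119e+00 -4.20962748e-04
  1.14646129e+00  9.97064164e-01] [ 0.46899594 -0.01045064  0.29259959]
[ 0.00123613 -0.00214822  0.07059861]
```

View pics/c1.png

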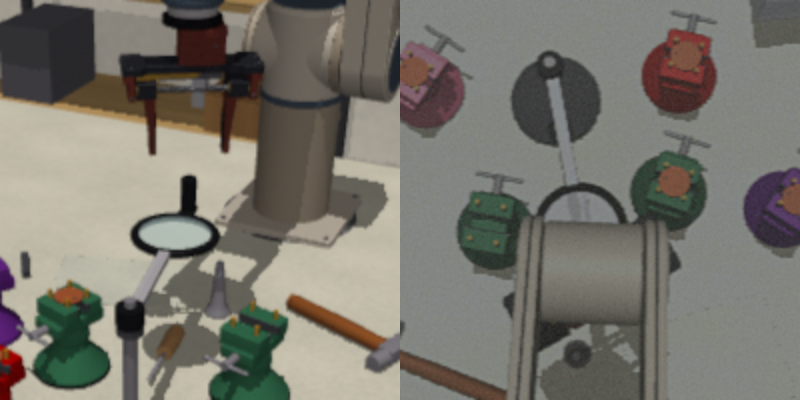

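The scene crop (left) shows the open fingers straddling the knob. Its top is at crop (188,178), or scene (354,179), where I predicted it. Next I go down and close gently.

```bash
python3 -m jog '[[[0,0,0,0.001,-0.002,0.025,1],[0,0,0,0,0,0.025,1],[0,0,0,0,0,0.02,1],[0,0,0,0,0,0,1]]]'
python3 -m jog '[[[0,0,0,0,0,0,-1],[0,0,0,0,0,0,-1],[0,0,0,0,0,0,-1],[0,0,0,0,0,0,-1],[0,0,0,0,0,0,-1]]]' 12
python3 -m jog '[[[0,0,0,0,0,0,-1],[0,0,0,0,0,0,-1]]]'
```

```text
time_s: 3.95
eef_pos: [0.4666, -0.0042, 0.2216]
orientation: [-3.031, -0.823, 0.005]
force: [0.8, 0.2, 0.5]
opening: 0.998
grip_force: 0.0
time_s: 4.58
eef_pos: [0.4681, -0.0056, 0.2228]
orientation: [3.033, 0.818, 0.0]
force: [-0.6, -0.2, 0.2]
opening: 0.471
grip_force: 0.0
time_s: 4.82
eef_pos: [0.4686, -0.0058, 0.2227]
orientation: [3.032, 0.818, 0.002]
force: [1.9, 0.0, -2.6]
opening: 0.247
grip_force: 12.1
```

Run:
```python
from h import *
from scipy.spatial.transform import Rotation as R
s=bot.sense();M=R.from_rotvec(s['orientation']).as_matrix()
h=np.array([.7491,.0445]);p=s['eef_pos'][:2];a=np.arctan2(*(p-h)[::-1]);r=np.linalg.norm(p-h);print(a,r)
A=np.linspace(a,-2.275,13);P=np.c_[h[0]+r*np.cos(A),h[1]+r*np.sin(A),np.zeros(13)]
print((np.diff(P,axis=0)@M).round(4))
```

```text
-2.9640594276931274 0.28492850211557136
[[-0.0052  0.0155  0.    ]
 [-0.0043  0.0158  0.    ]
 [-0.0033  0.016   0.    ]
 [-0.0024  0.0162  0.    ]
 [-0.0015  0.0163  0.    ]
 [-0.0005  0.0163  0.    ]
 [ 0.0004  0.0164  0.    ]
 [ 0.0013  0.0163  0.    ]
 [ 0.0023  0.0162  0.    ]
 [ 0.0032  0.016   0.    ]
 [ 0.0041  0.0158  0.    ]
 [ 0.005   0.0156  0.    ]]
```

```bash
python3 -m jog '[[[0,0,0,-0.005,0.0155,0,-1],[0,0,0,-0.0045,0.016,0,-1],[0,0,0,-0.0035,0.016,0,-1],[0,0,0,-0.0025,0.016,0,-1]]]'
python3 -m jog '[[[0,0,0,-0.0015,0.016,0,-1],[0,0,0,-0.0005,0.0165,0,-1],[0,0,0,0.0005,0.0165,0,-1],[0,0,0,0.0015,0.0165,0,-1]]]'
python3 -m jog '[[[0,0,0,0.0025,0.016,0,-1],[0,0,0,0.003,0.016,0,-1],[0,0,0,0.004,0.016,0,-1],[0,0,0,0.005,0.0155,0,-1],[0,0,0,0,0,0,-1]]]'
python3 - <<'E'
from h import *
b=snap('top','t2.png');a=snap('scene','s2.png')
f=lambda im,x,y,w,k:cv2.resize(im[y:y+w,x:x+w,::-1],None,fx=k,fy=k)
cv2.imwrite('pics/c2.png',np.hstack([f(a,210,140,130,3),f(b,280,180,130,3)]))
E
```

```text
time_s: 5.32
eef_pos: [0.486, -0.0697, 0.2226]
orientation: [-3.033, -0.817, 0.003]
force: [-4.0, 2.4, 5.7]
opening: 0.244
grip_force: 12.0
time_s: 5.82
eef_pos: [0.5199, -0.126, 0.2226]
orientation: [-3.033, -0.817, 0.001]
force: [-3.1, 2.4, 3.3]
opening: 0.248
grip_force: 12.0
time_s: 6.45
eef_pos: [0.5658, -0.1739, 0.2226]
orientation: [3.031, 0.817, 0.003]
force: [0.9, -2.1, 0.2]
opening: 0.248
grip_force: 12.0
```

View pics/c2.png

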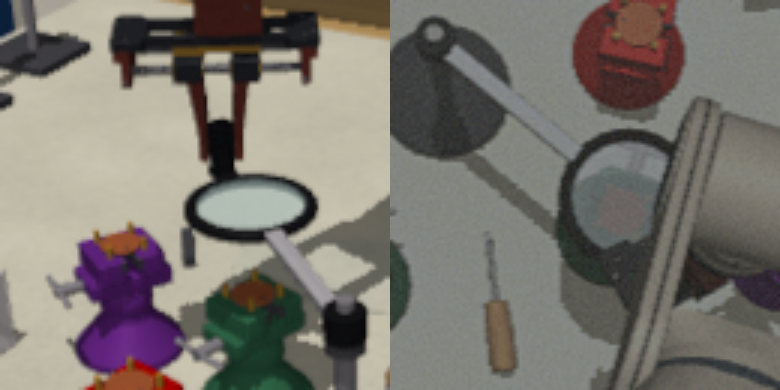

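The crops show the fingers on the knob and the lens swung over the green vise, with the copper visible through it at top crop (625,212). Next I open and lift away.

```bash
python3 -m jog '[[[0,0,0,0,0,0,1],[0,0,0,0,0,0,1],[0,0,0,0,0,0,1],[0,0,0,0,0,0,1],[0,0,0,0,0,0,1]]]'
python3 -m jog '[[[0,0,0,0,0,0,1],[0,0,0,0,0,0,1],[0,0,0,0,0,-0.02,1],[0,0,0,0,0,-0.03,1],[0,0,0,0,0,-0.04,1]]]'
python3 -m jog '[[[0,0,0,-0.04,0,-0.03,1],[0,0,0,-0.05,0,0,1],[0,0,0,-0.05,0,0,1],[0,0,0,-0.03,0,0,1],[0,0,0,0,0,0,1]]]'
python3 - <<'E'
from h import *
b=snap('top','t3.png')
f=lambda im,x,y,w,k:cv2.resize(im[y:y+w,x:x+w,::-1],None,fx=k,fy=k)
cv2.imwrite('pics/c3.png',np.hstack([f(b,290,180,100,4),f(b,70,170,100,4)]))
a=cv2.imread('pics/t0.png')[170:300,70:180].astype(int)
print(np.abs(a-b[170:300,70:180,::-1]).mean())
E
```

```text
time_s: 7.18
eef_pos: [0.564, -0.1724, 0.2227]
orientation: [-3.033, -0.818, -0.0]
force: [-0.6, -0.2, 0.7]
opening: 0.773
grip_force: 0.0
time_s: 7.8
eef_pos: [0.5634, -0.1723, 0.3127]
orientation: [-3.032, -0.818, 0.003]
force: [1.2, -0.2, 1.1]
opening: 0.996
grip_force: 0.0
time_s: 8.43
eef_pos: [0.4158, -0.2586, 0.343]
orientation: [3.034, 0.814, 0.0]
force: [1.1, 0.2, 0.5]
opening: 0.997
grip_force: 0.0
4.114382284382285
```

View pics/c3.png

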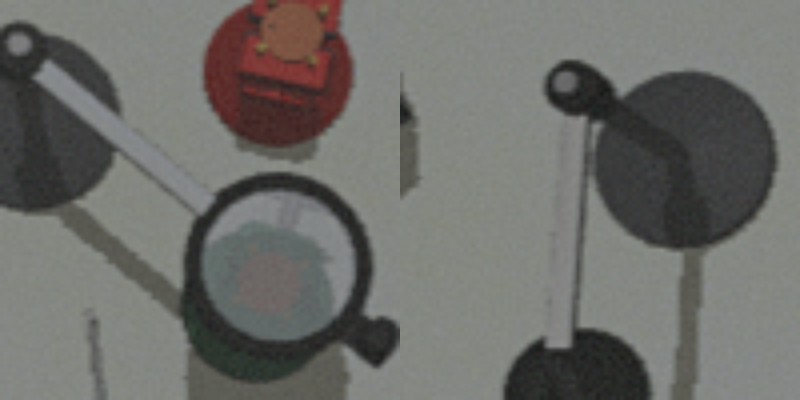

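The lens centre is at crop (279,263), or top-view (359.7,245.6), with the copper under it at about (357,250). The lamp looks unmoved.

Run:
```python
from h import *
l=ray('top',359.6,245.6,.205);b=ray('top',357,250.6,.119);print(l,b,np.linalg.norm((l-b)[:2]))
if np.linalg.norm((l-b)[:2])<.01: print(bot.finish_job())
```

```text
[ 0.6133747  -0.11576252  0.205     ] [ 0.61285251 -0.11588932  0.119     ] 0.0005373652146976433
the job is handed in; nothing more can be done
None
```

The lens now sits about 1 mm from the copper blank's centre by my camera measurement (the calibration is good to about 2 mm). The gripper has let go and is clear, the lamp shows no movement in the before and after pictures, and the job was handed in at about 8.5 s.

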